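# Set up a vial under the click-ring magnifier

## Task

Get the vial viewer ready for checking a vial for cracks: turn the ring round the magnifier barrel until its lug clicks in at the long scale line, and with the paddle gently roll the vial along the track into the hollow under the magnifier, without touching the glass with the gripper. Leave the paddle lying flat on the bench and the other things where they are.

Things in the scene. Friction and masses are not known exactly. Their poses are not given: they have to be found in the camera images.
- viewer: Fixed bench stand for looking at vials: grey foot 170 x 190 mm, aluminium track along its y axis, steel column on its far (+x) side, vertical black magnifier barrel over the end of the track. Origin on the bench under the barrel; z up, -y the way the vial must roll. Column, focus block and arm end 124 mm above the bench. Yaw varies by about 0.3 rad either way.
- lens_axis (a point): Point on the barrel's vertical axis at mid-height of the click ring, 159 mm above the bench; axes of the viewer. The barrel is 48 mm in diameter just below the ring (58 mm clamp under 121 mm height); an eyepiece 27 mm in diameter on top ends 30 mm above this point.
- zoom_ring (a joint): Angle (rad) of the knurled click ring round the barrel, growing counter-clockwise from above. Ring: 62 mm outside diameter, 18 mm high. Click stops at 0, 0.5, 1.0, 1.5, each with a scale line; the LONG line is at 1.0; end stops just beyond. A spring pulls it into the nearest stop; leaving one takes about 0.15 N m. It starts at the first or second stop.
- ring_lug (a point): The finger lug, the only thing that sticks out from the ring: 9 mm wide, 14 mm high, out to 44 mm from the axis, with a white line on top. This point is in the lug 40 mm from the axis, at mid-height of the ring. It turns with the ring.
- long_mark (a point): Where the ring_lug point must come: 40 mm from the axis at mid-height of the ring, straight out from the one long, wide white line of the four on the black disc inside the ring (the other three are short). Fixed on the viewer.
- hollow (a point): Centre of the vial once it rests in the hollow, 33 mm above the bench under the barrel, axes of the viewer. The hollow is a 14 mm wide slot across the track; the vial drops 1.7 mm into it. Two stop plates stand behind it (-y). Track bed: flat, 20 mm above the bench, open end 140 mm away in +y, 62 mm wide between side lips 8 mm high. The barrel's lower end is 88 mm up.
- vial_centre (a point): Centre of the vial to be moved: empty stoppered amber glass, 30 mm in diameter, 55 mm long over its 20 mm aluminium cap (straight glass 42 mm), about 32 g, lying across the track 60 to 110 mm from the hollow. x axis along its length, base to cap; y and z turn as it rolls. It rolls with some resistance and soon stops when not pushed.
- paddle_grip (a point): Paddle: grey handle 20 mm wide, 22 mm high, 105 mm long, then a thin steel shank and a white upright blade 44 mm wide, 30 mm high; 213 mm long in all, about 90 g. It lies on the undersides of handle and blade. This point is in the handle, 11 mm above its underside, 60 mm from its rear end, 18 mm behind the centre of mass; x points to the blade, z up.
- paddle_face (a point): Centre of the flat front of the paddle's blade, 150 mm ahead of paddle_grip along x and 15 mm above the underside of handle and blade.
- bottle: Bystander: amber bottle with black cap, 68 mm in diameter, 150 mm high; origin under its centre.
- jar: Bystander: white jar, 66 mm in diameter, 85 mm high; origin under its centre.
- vial_b: Bystander: a vial like the one on the track, standing upright on the bench beyond the stop end of the viewer; origin under its centre.
- vial_c: Bystander: another such vial, standing upright on the bench on the robot's side of the viewer; origin under its centre.
- mortar: Bystander: white mortar with pestle, 110 mm in diameter, about 112 mm high with the pestle; origin under its centre.
- calculator: Bystander: black desk calculator 125 x 75 x 14 mm; origin under its centre.
- spatula: Bystander: steel spatula with black handle, 240 mm long, lying on the bench; origin under its middle.
There are look-alikes about, which are no part of the job. There is more than one size of the part that bears paddle_grip; the job needs the larger.

How it is judged (in metres and radians):
On the way, in this order (a step that is already met when the one before it is completed fails the run):
1. the vial is under way on the track with the paddle's blade at it (distance of vial_centre from where it was at the start of the episode above 0.01 m and distance between paddle_face and vial_centre below 0.035 m and y of vial_centre in the frame of hollow above 0.012 m), for 0.05 s.
2. the vial lies in the hollow under the magnifier (y of vial_centre in the frame of hollow between -0.005 and 0.005 m and z of vial_centre in the frame of hollow between -0.004 and 0.003 m and angle between the x axis of vial_centre and the x axis of hollow, either way round below 0.15 rad), for 0.2 s.
At the end, for the whole second after the job is handed in: Ring within 0.1 rad of the long line (1.0). Vial at rest in the hollow: centre within 5 mm along the track and 4 mm in height, its length within 0.15 rad of straight across. Paddle flat on the bench: underside within about 5 mm of it, tilt under 0.1 rad (all of step 2 and linear speed of vial below 0.01 m/s and value of joint zoom_ring between 0.9 and 1.1 rad and height (world z) of paddle_grip below 0.016 m and height (world z) of paddle_face below 0.021 m and angle between paddle_grip's own z axis and vertical below 0.1 rad); the robot touches nothing.
It fails at once if the gripper or arm touches the vial (contact force between any of the fingers, the arm and vial above 0.2 N).
It fails at once if the vial is sent along faster than 0.4 m/s (linear speed of vial above 0.4 m/s).
It fails at once if another thing on the bench is pushed 30 mm away or knocked over (distance of any of bottle, jar, vial_b, vial_c, mortar, calculator, spatula from where it was at the start of the episode above 0.03 m or angle between any of bottle, jar, vial_b, vial_c, mortar, calculator, spatula's own z axis and vertical above 0.5 rad).
It also fails if it takes over 69 s, if anything falls off the work surface, if the arm or the gripper's body presses on something with over 40 N, if the wrist force passes 120 N, or if a joint passes its speed limit or range.

## Robot

A 6-joint arm with a two-finger parallel gripper is mounted at the origin on the work surface. World frame = base frame: x ahead of the robot, y to its left, z up, the work surface at z = 0. Lengths are in m, angles in degrees, forces in N, time in s.
With the tool pointing down it reaches from about 0.4 to 0.825 m from the base axis. Payload 7 kg.
Tool frame: the origin (TCP) lies midway between the tips of the shut fingers; the grasp point (between the pads) lies 19 mm behind it (ctrl.hold_point_z is the distance from the TCP to the grasp point, in m); z points along the fingers, x is the direction in which the jaws open and shut, and the axes are right-handed (so a half turn about z gives the same grasp; the last joint's range is limited). The gripper opens to 88 mm and grips with 3 to 60 N. Pads are 19 mm wide; open, the fingers measure 130 mm over their backs; the gripper's body (78 mm by 193 mm) begins 47 mm behind the grasp point.
Start: joints at [81.366, 20.546, 0.682, 0, -70.136, -16.507], TCP at [0.287, 0.611, 0.227] pointing down, gripper open.
Joint ranges: [-176.03, 176.03], [-82.01, 121.73], [-58.28, 71.71], [-173.87, 95.51], [-174.79, -0.11], [-173.66, 173.66]. Speed limits (degrees/s): [136.94, 136.94, 172.46, 180, 180, 180].

## Interface

Orientations are given as [roll, pitch, yaw] about the fixed x, y, z axes, in that order (R = Rz(yaw) Ry(pitch) Rx(roll)).
In Python, from plant import ctrl gives the robot as it stands.
- The arm moves only by the tool apply_moves, never from a script. Its argument "motion" is a list of rows, each a list of 2 entries, a list of its own where there are three numbers: the shift along the world's x, y, z in cm, then the turn about the world's z in degrees. In form: [[[tx, ty, tz], roll], ...]. A call has 1 to 10 rows; each row is the pose to reach, as a shift and turn from the pose commanded when the call began; what a row does not reach only later rows make up. A row lasts 1/10 s, in which the tool goes at most 50 mm and 8.59 degrees, less where a joint would pass 70% of its speed; a pose out of reach is approached as far as the arm can. A call with a gripper value outside its range is refused whole. "hand" is the finger opening in cm, from 0 to 8.76, set as the call begins (left out, the last holds). The fingers move at their own pace and stop on an object; the grip force is fixed at half the most. Time passes only in rows, so rows that repeat a pose let the fingers close. It gives the time, the measured TCP pose, the force and the opening at its end, in the units of the state.
- ctrl.get_obs(): the state, without advancing time (a new reading comes with each control period).
- ctrl.snapshot(name): name is "scene" or "top" or "wrist"; returns (picture, depth): 480x640x3 uint8, blue, green, red; 480x640 float32, m along the optical axis (not along the pixel's ray), 0 where there is no reading.
- ctrl.camera_model(name): a dict with "fx", "fy", "cx", "cy" (pixels), "cam_to_world" (4x4, takes a point from camera to world coordinates); the wrist camera has in their place "tool_from_camera" (4x4, takes a point from camera to tool coordinates, whose origin is the TCP and whose axes are the tool frame's). Camera axes: x right, y down, z forward; pixel columns grow to the right and rows downward; lengths in m; the calibration is good to about 2 mm. The wrist camera is an equidistant fisheye: a pixel r from the principal point sees the ray r / f radians off the axis. A picture is of the moment at which its call begins: read the wrist's pose just before it. camera_model takes no time and is no camera call.
- ctrl.close_job(): hands the job in, once; it reports no verdict.
The state is a dict: "clock": time; "joint_pos": joint angles; "qvel": joint speeds; "tau": joint torques, N m; "tool_pos": TCP position; "orientation": TCP orientation; "force": force on the tool from outside, world axes, zero at the start; "moment": the same for the moment, N m; "opening": finger opening in m.
Only numpy, scipy, OpenCV 4.12 (cv2) and the standard library are available. Lean on these libraries where they do the work, as an engineer would, in place of code of your own. Each camera call takes 0.05 s, during which the arm holds its last target.

## Working session

There is one attempt and no reset: what is moved stays moved. The work goes in short steps, Python scripts to look and compute and a tool call to move; the robot and the scene stay as the last step left them, time stands still between calls to the robot, and variables do not carry over. Pictures are saved under pics/ and viewed, and the job is handed in when it is done.

Besides the shell and the picture viewer there is one more tool, called after "Emit:" as name([rows], argument=value, ...), one row to a line, values as JSON. apply_moves: Moves the arm, as the interface text tells. Its arguments: {"type":"object","properties":{"motion":{"type":"array"},"hand":{"type":"number"}},"required":["motion"]}

```bash
ls; mkdir -p pics; python3 - <<'E'
from plant import ctrl
import cv2,numpy as np
print(ctrl.get_obs())
print(ctrl.hold_point_z)
for n in ("scene","top","wrist"):
    p,d=ctrl.snapshot(n)
    cv2.imwrite(f"pics/{n}0.png",p); np.save(f"{n}0.npy",d)
    print(n,ctrl.camera_model(n))
E
```

```text
pics
{'clock': 0.0, 'joint_pos': array([ 8.13646159e+01,  2.05920169e+01,  6.33427453e-01, -2.02533543e-02,
       -7.01380649e+01, -1.65077993e+01]), 'qvel': array([-0.04073441, -0.09482382, -0.04685802, -0.1063348 , -0.03759998,
       -0.05860988]), 'tau': array([ 1.64664812e-03, -5.82724357e+01,  2.93044013e+01,  6.99646980e+00,
        6.95226394e-03, -1.65991491e-04]), 'tool_pos': array([0.28659852, 0.61057455, 0.2256131 ]), 'orientation': array([-1.79990788e+02, -9.80806888e-02, -1.15150088e+02]), 'force': array([ 0.79679686, -0.32020344, -0.0941785 ]), 'moment': array([ 0.02999553, -0.00130365,  0.02709173]), 'opening': 0.08748566878578067}
0.0188
scene {'fx': 568.1438010423427, 'fy': 568.1438010423427, 'cx': 307.6294087404089, 'cy': 247.84340264958342, 'cam_to_world': array([[-0.70254091,  0.61162833, -0.36379535,  0.9433962 ],
       [ 0.7116245 ,  0.60751065, -0.35287587,  0.49834331],
       [ 0.00518067, -0.50679542, -0.86205079,  1.21911741],
       [ 0.        ,  0.        ,  0.        ,  1.        ]])}
top {'fx': 575.8856074819713, 'fy': 575.8856074819713, 'cx': 324.45207081656224, 'cy': 238.98132322073403, 'cam_to_world': array([[-0.02000677, -0.99805252,  0.05908389,  0.37662031],
       [-0.99959628,  0.02116018,  0.01896086,  0.02871565],
       [-0.02017416, -0.05868069, -0.99807293,  1.7554323 ],
       [ 0.        ,  0.        ,  0.        ,  1.        ]])}
wrist {'fx': 371.64829954431775, 'fy': 371.64829954431775, 'cx': 320.4225822372205, 'cy': 237.65192520902613, 'tool_from_camera': array([[ 9.99997228e-01,  2.22857000e-03, -7.60401489e-04,
         3.48679838e-05],
       [-1.96482055e-03,  9.67684995e-01,  2.52154494e-01,
        -6.72777544e-02],
       [ 1.29777305e-03, -2.52152301e-01,  9.67686691e-01,
        -1.57273954e-01],
       [ 0.00000000e+00,  0.00000000e+00,  0.00000000e+00,
         1.00000000e+00]])}
```

View pics/scene0.png

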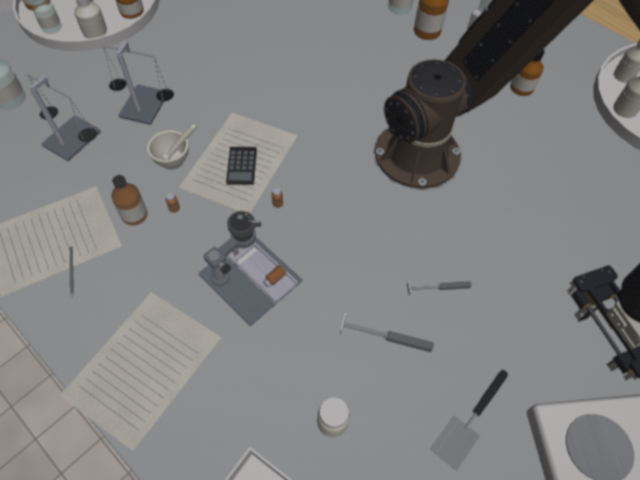

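View pics/top0.png

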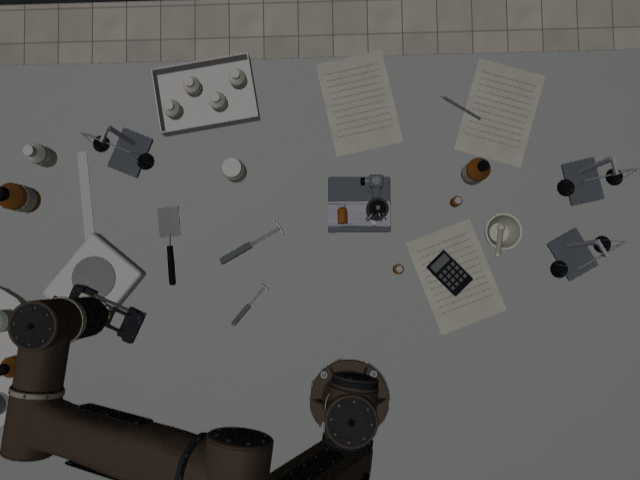

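View pics/wrist0.png

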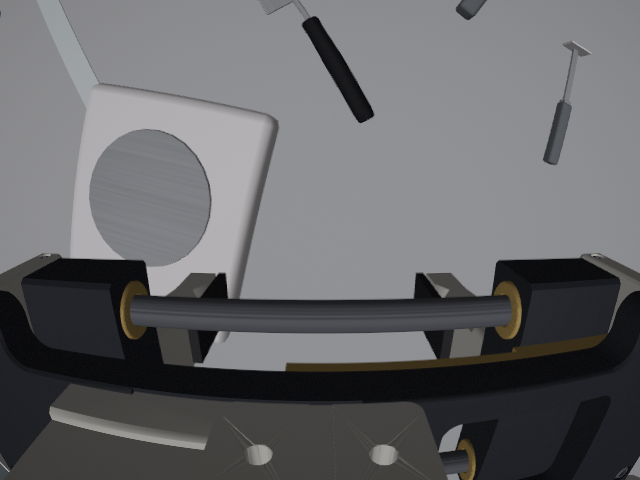

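```bash
cat > h.py <<'E'
import cv2,numpy as np
from plant import ctrl
def ray(n,u,v):
    m=ctrl.camera_model(n);return m
def world(n,u,v,z=None,d=None):
    m=ctrl.camera_model(n);T=m["cam_to_world"]
    r=np.array([(u-m["cx"])/m["fx"],(v-m["cy"])/m["fy"],1.0])
    R=T[:3,:3]@r
    if d is None: d=(z-T[2,3])/R[2]
    return T[:3,3]+d*R
def proj(n,P):
    m=ctrl.camera_model(n);T=np.linalg.inv(m["cam_to_world"])
    p=T[:3,:3]@np.array(P)+T[:3,3]
    return np.array([m["fx"]*p[0]/p[2]+m["cx"],m["fy"]*p[1]/p[2]+m["cy"]]),p[2]
def crop(img,x0,y0,x1,y1,s,name):
    c=cv2.resize(img[y0:y1,x0:x1],None,fx=s,fy=s,interpolation=cv2.INTER_CUBIC)
    c=np.clip(c.astype(float)*1.5,0,255).astype(np.uint8)
    cv2.imwrite("pics/"+name,c)
E
python3 - <<'E'
from h import *
t=cv2.imread("pics/top0.png");s=cv2.imread("pics/scene0.png")
crop(t,320,165,400,240,8,"c1.png")
crop(t,210,215,290,330,5,"c2.png")
crop(s,190,190,310,330,4,"c3.png")
E
```

```text
(no output)
```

View pics/c1.png

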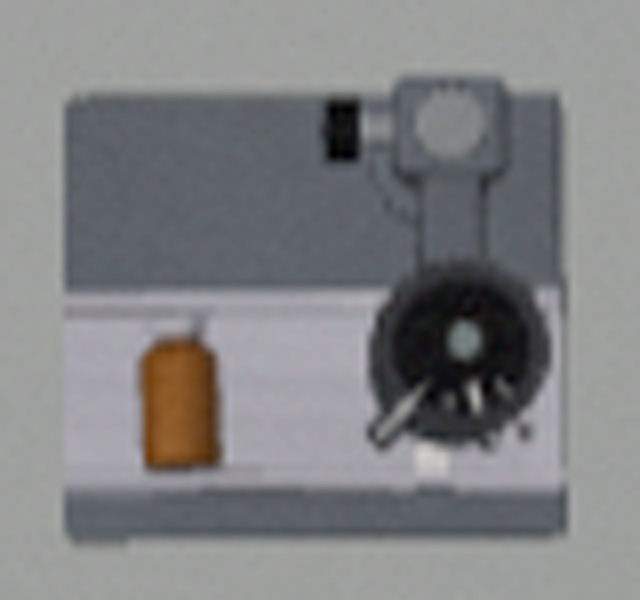

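View pics/c2.png

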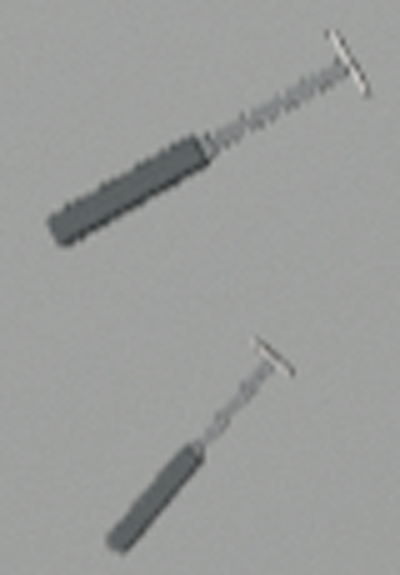

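View pics/c3.png

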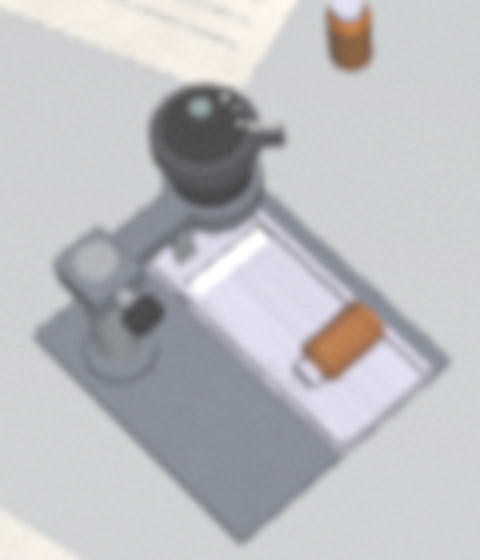

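```bash
python3 - <<'E'
from h import *
f=lambda x,y:(320+x/8,165+y/8)
print("eyep",world("top",*f(465,340),z=.189))
print("ring ctr",world("top",*f(460,352),z=.168))
print("lug tip",world("top",*f(375,440),z=.166))
for c in [(65,285),(65,490),(62,98),(68,540),(565,540),(563,98)]: print("foot",c,world("top",*f(*c),z=.015))
for c in [(180,405),(182,470),(182,340)]: print("vial",world("top",*f(*c),z=.045))
g=lambda x,y:(210+x/5,215+y/5)
for c in [(57,232),(203,143),(352,62),(330,32),(368,95)]: print("paddle",world("top",*g(*c),z=.022))
for c in [(115,547),(195,450),(257,340),(293,375)]: print("small",world("top",*g(*c),z=.018))
d=np.load("top0.npy")
for p in [(378,207),(377,216),(345,190),(325,190),(342,215),(245,250),(390,190)]: print(p,world("top",*p,d=d[p[1],p[0]]))
E
```

```text
eyep [ 0.55228584 -0.08971446  0.189     ]
ring ctr [ 0.55051241 -0.08947112  0.168     ]
lug tip [ 0.52081614 -0.05950454  0.166     ]
foot (65, 285) [0.59617682 0.04827872 0.015     ]
foot (65, 490) [0.51806909 0.04987128 0.015     ]
foot (62, 98) [0.66781166 0.04796103 0.015     ]
foot (68, 540) [0.49905611 0.04912253 0.015     ]
foot (565, 540) [ 0.49503223 -0.13864985  0.015     ]
foot (563, 98) [ 0.66335997 -0.14239366  0.015     ]
vial [0.5464663  0.00601327 0.045     ]
vial [0.52215535 0.00580007 0.045     ]
vial [0.57078484 0.00473607 0.045     ]
paddle [0.41802938 0.37419918 0.022     ]
paddle [0.46998794 0.28512112 0.022     ]
paddle [0.51713678 0.19415922 0.022     ]
paddle [0.5356345  0.20721319 0.022     ]
paddle [0.49692819 0.18478534 0.022     ]
small [0.2281211  0.34179052 0.018     ]
small [0.28523716 0.29284888 0.018     ]
small [0.3505449  0.25453979 0.018     ]
small [0.32908601 0.2330834  0.018     ]
(378, 207) [ 0.55388391 -0.08955544  0.18705688]
(377, 216) [ 0.53126474 -0.08771189  0.1664504 ]
(345, 190) [ 0.62682631 -0.00360414  0.01972035]
(325, 190) [ 0.63166641  0.05743546 -0.0040749 ]
(342, 215) [0.54819483 0.00748366 0.04674094]
(245, 250) [0.45121803 0.30317005 0.01663297]
(390, 190) [0.37662031 0.02871565 1.7554323 ]
```

Emit:
apply_moves([
  [[1.5,-2.5,1],0],
  [[4,-6,2],0],
  [[7,-10,3],0],
  [[9.5,-14.5,3.4],0],
  [[12,-19,3.4],0],
  [[14,-23,3.4],0],
  [[16,-27,3.4],0],
  [[17.3,-30,3.4],0],
  [[18,-31.5,3.4],0],
  [[18.3,-32,3.4],0],
])

```text
clock: 1.15
tool_pos: [0.4703, 0.2896, 0.2606]
orientation: [180.0, 0.0, -115.2]
force: [-0.5, 0.2, 0.6]
opening: 0.0876
```

```bash
cat >> h.py <<'E'
from scipy.spatial.transform import Rotation as Ro
def wsnap(name):
    o=ctrl.get_obs(); p,d=ctrl.snapshot("wrist")
    T=np.eye(4);T[:3,:3]=Ro.from_euler("xyz",o["orientation"],degrees=True).as_matrix();T[:3,3]=o["tool_pos"]
    m=ctrl.camera_model("wrist");C=T@m["tool_from_camera"]
    cv2.imwrite(f"pics/{name}.png",p);np.savez(name,C=C,d=d);print(o["clock"],o["tool_pos"],o["orientation"]);return p
def wworld(name,u,v,z=None,d=None):
    C=np.load(name+".npz")["C"];m=ctrl.camera_model("wrist")
    a=np.array([u-m["cx"],v-m["cy"]]);r=np.hypot(*a);th=r/m["fx"]
    q=np.array([*(a/max(r,1e-9)*np.sin(th)),np.cos(th)])
    if d is not None: return C[:3,3]+C[:3,:3]@(q/q[2]*d)
    R=C[:3,:3]@q; return C[:3,3]+R*(z-C[2,3])/R[2]
def wproj(name,P):
    C=np.load(name+".npz")["C"];m=ctrl.camera_model("wrist")
    p=C[:3,:3].T@(np.array(P)-C[:3,3]);th=np.arctan2(np.hypot(p[0],p[1]),p[2]);a=p[:2]/np.hypot(p[0],p[1])
    return np.array([m["cx"],m["cy"]])+a*th*m["fx"]
E
python3 -c "
from h import *
wsnap('w1')"
```

```text
1.15 [0.47026623 0.28963412 0.2606371 ] [ 1.79997820e+02  4.78129432e-03 -1.15247187e+02]
```

View pics/w1.png

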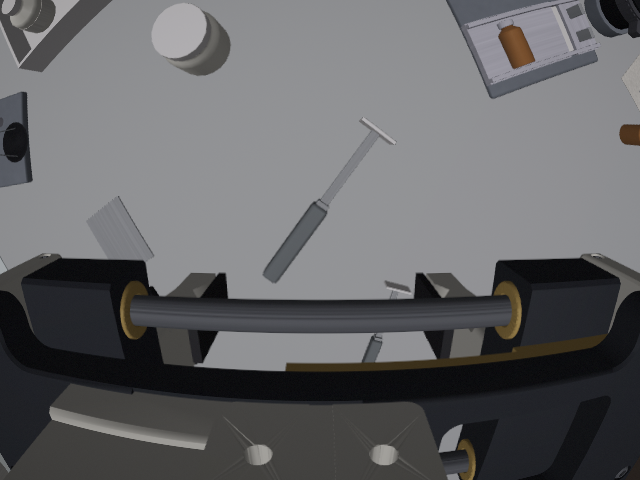

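```bash
python3 -c "
from h import *
crop(cv2.imread('pics/w1.png'),250,110,410,290,4,'c4.png')"
```

```text
(no output)
```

View pics/c4.png

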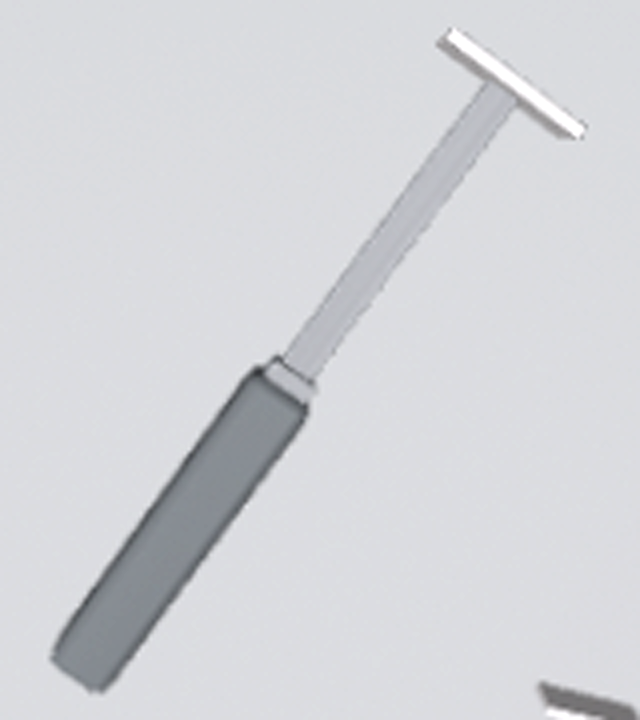

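```bash
python3 - <<'E'
from h import *
g=lambda x,y:(250+x/4,110+y/4)
W=lambda x,y,z:wworld("w1",*g(x,y),z)
rear=(W(58,655,.020)+W(110,680,.020))/2
front=(W(252,375,.021)+W(305,405,.021))/2
l=W(450,32,.030);r=W(583,133,.030)
fc=(l+r)/2
print(rear,front,l,r,fc,np.linalg.norm(front-rear),np.linalg.norm(r-l),np.linalg.norm((fc-rear)[:2]))
v=fc-rear;v[2]=0;print(np.degrees(np.arctan2(v[1],v[0])));v/=np.linalg.norm(v)
b=r-l;print(np.degrees(np.arctan2(b[1],b[0]))+90)
print(np.degrees(np.arctan2(*(front-rear)[[1,0]])))
print("grip a",rear+v*.060,"grip b",fc-v*.150)
E
```

```text
[0.41937573 0.37665806 0.02      ] [0.46859887 0.29175974 0.021     ] [0.53692046 0.21077653 0.03      ] [0.49875381 0.18961379 0.03      ] [0.51783714 0.20019516 0.03      ] 0.09814092599724696 0.04364120785246492 0.2020737537403892
-60.83969492509096
-60.99240451186813
-59.89530353552958
grip a [0.44861102 0.32426247 0.02      ] grip b [0.44474892 0.33118414 0.03      ]
```

Emit:
apply_moves([
  [[0.5,-2,0],0],
  [[1,-6,0],0],
  [[1.7,-10.5,0],0],
  [[2.5,-15,0],0],
  [[3.5,-19.5,0],0],
  [[4.5,-24.5,0],0],
  [[5.3,-29,0],0],
  [[6,-33,0],0],
  [[6.3,-36,0],0],
  [[6.3,-37,0],0],
])

```text
clock: 2.2
tool_pos: [0.5333, -0.0802, 0.2601]
orientation: [180.0, -0.0, -115.2]
force: [-0.3, 1.8, -0.6]
opening: 0.0878
```

```bash
python3 -c "
from h import *
p=wsnap('w2')
crop(p,220,120,420,270,4,'c5.png')"
```

```text
2.2 [ 0.53330504 -0.08024444  0.2601215 ] [ 1.79970506e+02 -3.00717668e-02 -1.15220409e+02]
```

View pics/w2.png

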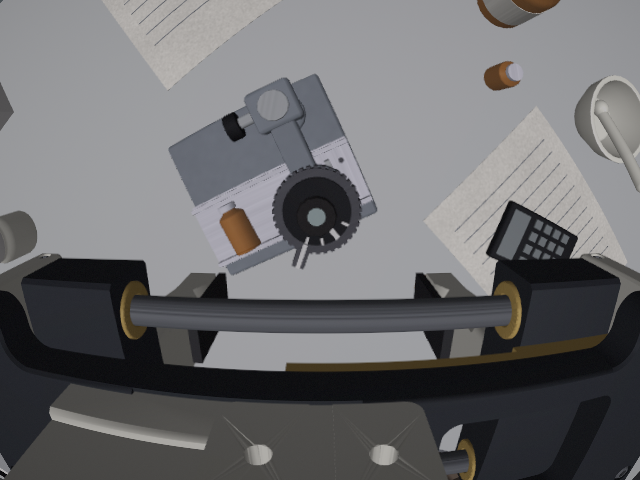

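View pics/c5.png

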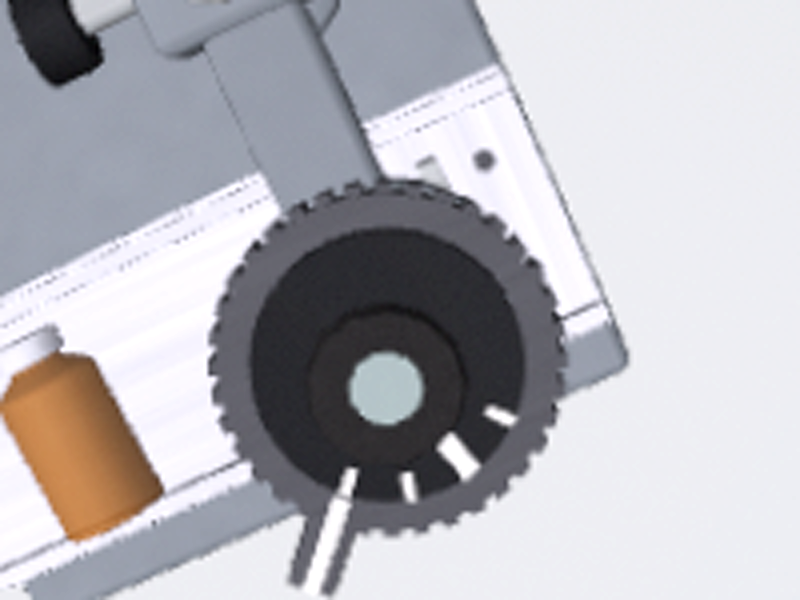

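```bash
python3 - <<'E'
from h import *
g=lambda x,y:(220+x/4,120+y/4)
W=lambda x,y,z:wworld("w2",*g(x,y),z)
c=W(388,357,.168);e=W(386,388,.189);d=W(389,365,.168)
print("ring c",c,"eyep",e,"disc",d)
c=(c+e+d)/3
for n,p in dict(tip=(315,592),lin=(352,470),longo=(473,474),longi=(445,438),m2o=(412,500),m2i=(405,475),m4o=(512,423),m4i=(488,408)).items():
    q=W(*p,.167)-c;print(n,np.hypot(q[0],q[1]),np.degrees(np.arctan2(q[1],q[0])))
# viewer yaw from foot edges, full image
for P in [((170,148),(318,74)),((318,74),(376,210)),((375,212),(232,274)),((193,206),(232,274))]:
    a=wworld("w2",*P[0],.012);b=wworld("w2",*P[1],.012);print(a,b,np.degrees(np.arctan2(*(b-a)[[1,0]])))
f=np.load("w2.npz")["d"]
for p in [(240,215),(335,211)]: print(wworld("w2",*p,d=f[p[1],p[0]]))
E
```

```text
ring c [ 0.55447914 -0.08747362  0.168     ] eyep [ 0.55349576 -0.08689097  0.189     ] disc [ 0.55315168 -0.08703698  0.168     ]
tip 0.04383260949353823 137.4201338166177
lin 0.020322204861818332 136.71377394112127
longo 0.024864370682439844 -168.75024704609322
longi 0.016751996976500774 -169.2614112378415
m2o 0.02507102716622136 164.3405112983592
m2i 0.020411535971559376 163.0263866900249
m4o 0.0240098600574549 -142.10821466108993
m4i 0.019074002257991766 -140.74829175362294
[0.66715087 0.04691136 0.012     ] [ 0.66416327 -0.13843982  0.012     ] -90.92344764650768
[ 0.66416327 -0.13843982  0.012     ] [ 0.50112092 -0.13340022  0.012     ] 178.22956268751446
[ 0.49950642 -0.13147015  0.012     ] [0.50267549 0.0499744  0.012     ] 88.99938549125041
[0.59478794 0.05306116 0.012     ] [0.50267549 0.0499744  0.012     ] -178.08069145295585
[ 0.5635654  -0.00177839  0.04359973]
[ 0.55135665 -0.09882517  0.18518473]
```

Emit:
apply_moves([
  [[-0.3,0.8,0],-6],
  [[-0.8,1.6,0],-12],
  [[-1.1,2.3,0],-19],
  [[-1.1,2.3,-2],-19],
  [[-1.1,2.3,-4.5],-19],
  [[-1.1,2.3,-5.5],-19],
  [[-1.1,2.3,-6.5],-19],
  [[-1.1,2.3,-6.5],-19],
], hand=2.6)

```text
clock: 3.05
tool_pos: [0.5215, -0.0554, 0.1947]
orientation: [179.9, -0.1, -134.1]
force: [-0.5, -0.8, -0.6]
opening: 0.0299
```

```bash
python3 -c "
from h import *
p=wsnap('w3');print(ctrl.get_obs()['opening'])
crop(p,220,200,420,350,4,'c6.png')"
```

```text
3.05 [ 0.52150567 -0.05539807  0.19466288] [ 1.79944483e+02 -7.87761530e-02 -1.34097769e+02]
0.027639302033322828
```

View pics/w3.png

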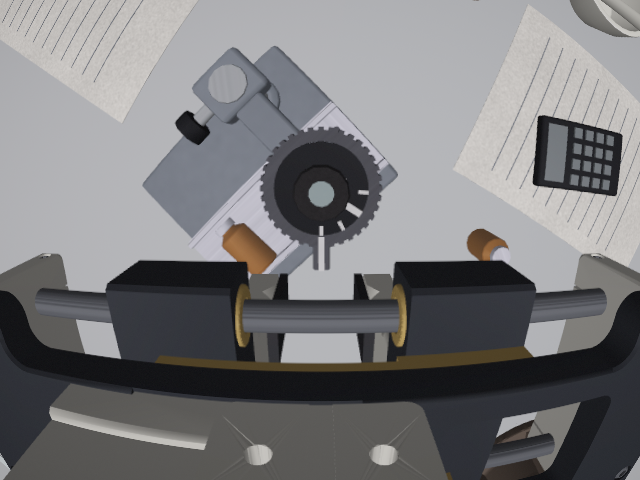

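Emit:
apply_moves([
  [[0,0,-1],0],
  [[0,0,-2],0],
  [[0,0,-3],0],
  [[0,0,-4],0],
  [[0,0,-4.5],0],
  [[0,0,-4.5],0],
])

```text
clock: 3.7
tool_pos: [0.5212, -0.0562, 0.1495]
orientation: [179.9, -0.1, -134.1]
force: [0.5, -0.3, -0.1]
opening: 0.0263
```

Emit:
apply_moves([
  [[0,0,0],0],
  [[0,0,0],0],
  [[0,0,0],0],
  [[0,0,0],0],
], hand=1.4)

```text
clock: 4.1
tool_pos: [0.522, -0.0559, 0.1509]
orientation: [-180.0, 0.0, -134.1]
force: [-0.2, 0.3, 0.5]
opening: 0.0139
```

No contact force. I'll sweep the arc now.

Emit:
apply_moves([
  [[-0.3,-0.35,0],6],
  [[-0.57,-0.73,0],12],
  [[-0.79,-1.13,0],18],
  [[-0.97,-1.55,0],24],
  [[-1.1,-1.99,0],30],
  [[-1.19,-2.45,0],36],
  [[-1.23,-2.9,0],42],
  [[-1.22,-3.36,0],48],
  [[-1.17,-3.82,0],54],
  [[-1.15,-3.95,0],56],
])

```text
clock: 5.1
tool_pos: [0.5104, -0.0957, 0.1507]
orientation: [-180.0, -0.0, -77.9]
force: [-0.4, -1.3, -0.4]
opening: 0.0141
```

```bash
python3 -c "
from h import *
o=ctrl.get_obs();print(o['force'],o['moment'],o['opening'])
p=wsnap('w4')
crop(p,220,120,420,270,4,'c7.png')"
```

```text
[-0.43112504 -1.32472971 -0.39835638] [-0.07024627  0.0114034   0.01661505] 0.01414263681374239
5.1 [ 0.51036356 -0.0957436   0.15074877] [-1.79980340e+02 -2.99260444e-03 -7.79301655e+01]
```

View pics/c7.png

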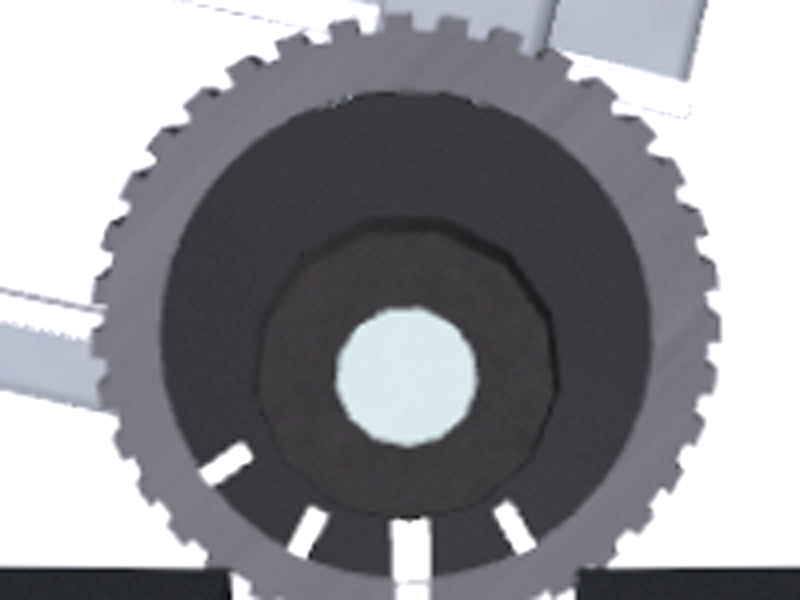

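Emit:
apply_moves([
  [[0,0,0],0],
  [[0,0,0],0],
  [[0,0,1],0],
  [[0,0,3],0],
  [[0,0,6],0],
  [[0,0,9],0],
  [[0,0,11],0],
  [[0,0,11],0],
], hand=2.0)

```text
clock: 5.95
tool_pos: [0.512, -0.0954, 0.2647]
orientation: [-179.6, -0.1, -78.1]
force: [0.4, -0.4, -0.7]
opening: 0.02
```

```bash
python3 -c "
from h import *
p=wsnap('w5')
crop(p,220,120,420,270,4,'c8.png')"
```

```text
5.95 [ 0.51196854 -0.09544976  0.264716  ] [-1.79642836e+02 -6.81289468e-02 -7.81351134e+01]
```

View pics/w5.png

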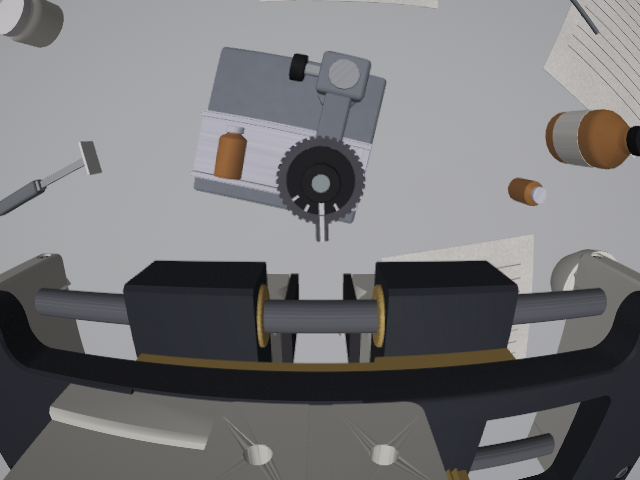

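View pics/c8.png

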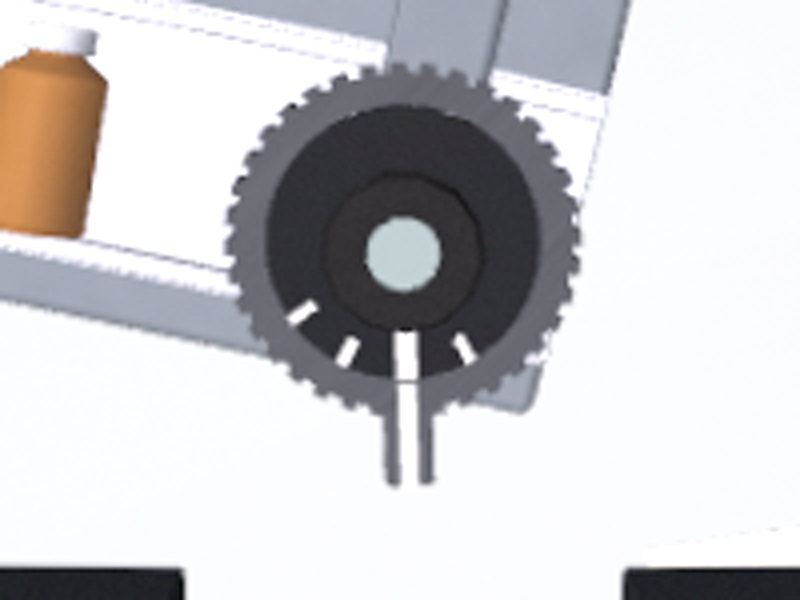

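```bash
python3 -c "
from h import *
p=cv2.imread('pics/w5.png')
c=cv2.resize(p[40:240,180:400],None,fx=3.6,fy=3.0*1.0,interpolation=cv2.INTER_CUBIC)
c=cv2.resize(p[40:230,185:395],None,fx=3,fy=3,interpolation=cv2.INTER_CUBIC)
cv2.imwrite('pics/c9.png',c)"
```

```text
(no output)
```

View pics/c9.png

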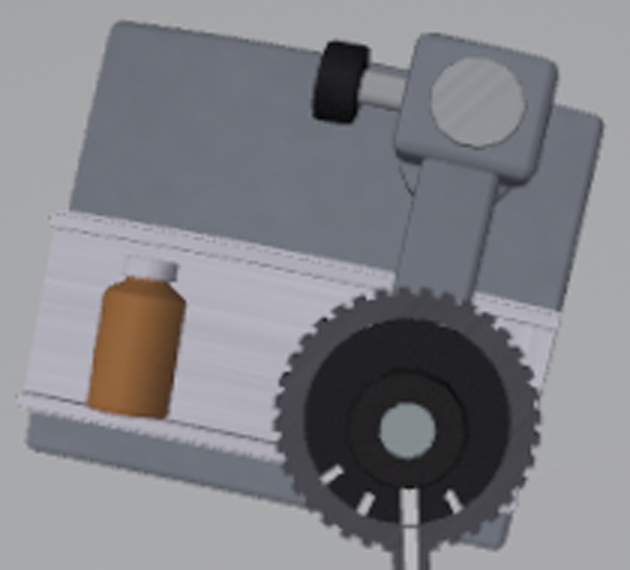

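```bash
python3 - <<'E'
from h import *
g=lambda x,y:(185+x/3,40+y/3)
W=lambda x,y,z:wworld("w5",*g(x,y),z)
ax=(W(407,422,.168)+W(407,430,.189))/2;print("axis",ax, W(407,430,.189),W(407,422,.168))
u1,u2=W(48,213,.028),W(558,318,.028);l1,l2=W(18,405,.028),W(280,460,.028)
for a,b in((u1,u2),(l1,l2)): v=a-b;print(a,b,"dir",np.degrees(np.arctan2(v[1],v[0])))
print("open end y", (u1+l1)/2)
b=W(130,413,.035);n=W(152,262,.035);v=n-b;print("vial",b,n,np.linalg.norm(v),np.degrees(np.arctan2(v[1],v[0])))
bl,br=W(90,405,.038),W(168,415,.038);tl,tr=W(106,295,.038),W(186,300,.038);print(bl,br,tl,tr,(bl+br)/2,(tl+tr)/2)
print("foot",W(112,22,.012),W(603,118,.012),W(500,548,.012),W(28,448,.012))
E
```

```text
axis [ 0.55339645 -0.08666041  0.1785    ] [ 0.55354143 -0.08662416  0.189     ] [ 0.55325146 -0.08669666  0.168     ]
[0.5906126  0.05348017 0.028     ] [ 0.58801167 -0.13377225  0.028     ] dir 89.204214404287
[0.51929182 0.05225668 0.028     ] [ 0.51775694 -0.04791107  0.028     ] dir 89.12212080313843
open end y [0.55495221 0.05286843 0.028     ]
vial [0.52493873 0.00755996 0.035     ] [0.57895417 0.00957719 0.035     ] 0.054053089073418256 2.138735977198813
[0.52549474 0.02189317 0.038     ] [ 0.52717704 -0.0068238   0.038     ] [0.5648249  0.02306308 0.038     ] [ 0.56792448 -0.00565995  0.038     ] [0.52633589 0.00753469 0.038     ] [0.56637469 0.00870156 0.038     ]
foot [0.6676324  0.05014184 0.012     ] [ 0.66585095 -0.13632968  0.012     ] [ 0.49965371 -0.133992    0.012     ] [0.50124727 0.05100157 0.012     ]
```

Emit:
apply_moves([
  [[-0.3,2,0],-7],
  [[-0.8,6,0],-15],
  [[-1.5,11,0],-23],
  [[-2.2,16,0],-31],
  [[-3,21,0],-39],
  [[-3.8,26,0],-47],
  [[-4.6,31,-1],-55],
  [[-5.4,36,-4],-63],
  [[-6,40,-7],-69],
  [[-6.4,42.3,-9],-73],
], hand=5)

```text
clock: 7.0
tool_pos: [0.4485, 0.3116, 0.1824]
orientation: [180.0, 0.0, -151.4]
force: [0.5, 0.2, 0.3]
opening: 0.05
```

Emit:
apply_moves([
  [[0,0,0],0],
  [[0,0,0],0],
  [[0,0,0],0],
])

```text
clock: 7.3
tool_pos: [0.4494, 0.3091, 0.1833]
orientation: [-180.0, -0.0, -151.1]
force: [0.6, 0.1, 0.2]
opening: 0.0503
```

```bash
python3 -c "
from h import *
p=wsnap('w6');print(ctrl.get_obs()['joint_pos'])
"
```

```text
7.3 [0.44936137 0.30913151 0.18333316] [-1.79984137e+02 -1.90679114e-03 -1.51116754e+02]
[ 5.50924540e+01  1.02724464e+01 -1.93296112e+01  1.11253508e-02
 -6.03512869e+01 -2.62550655e+01]
```

View pics/w6.png

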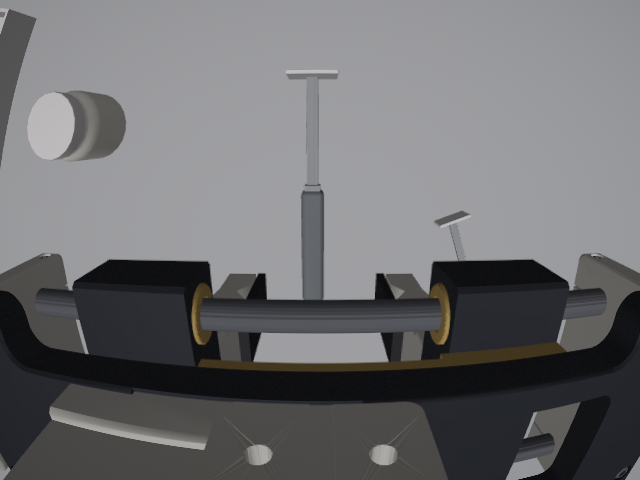

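```bash
python3 - <<'E'
from h import *
crop(cv2.imread('pics/w6.png'),270,60,360,310,3,'c10.png')
W=lambda x,y,z:wworld("w6",x,y,z)
l,r=W(287.5,72,.030),W(338,72,.030);fc=(l+r)/2;fh=(W(302,192,.021)+W(323,192,.021))/2
rear=(W(303,299,.015)+W(321.5,299,.015))/2
print(l,r,fc,fh,rear)
v=(fc-fh)[:2];print(np.degrees(np.arctan2(v[1],v[0])));v/=np.linalg.norm(v)
b=(r-l);print(np.degrees(np.arctan2(b[1],b[0]))+90,np.linalg.norm(b))
v2=(fc-rear)[:2];print(np.degrees(np.arctan2(v2[1],v2[0])))
print(fc[:2]-v*.15,fh[:2]-v*.045,rear[:2]+v*.06)
E
```

```text
[0.5349257  0.21074866 0.03      ] [0.49836136 0.1907872  0.03      ] [0.51664353 0.20076793 0.03      ] [0.46732624 0.29083185 0.021     ] [0.41822661 0.3813971  0.015     ]
-61.29572298366565
-61.368685253314254 0.04165826043216092
-61.41596959611271
[0.44460019 0.33233448] [0.44571323 0.33030181] [0.44704395 0.32877048]
```

View pics/c10.png

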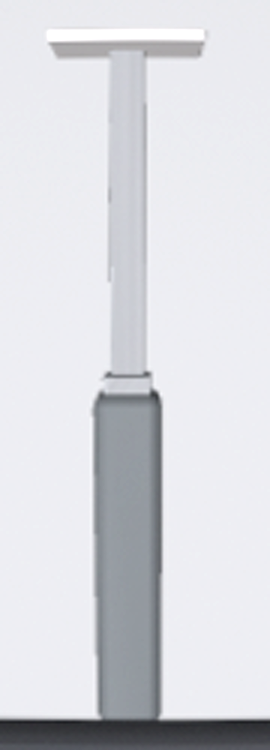

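Emit:
apply_moves([
  [[-0.2,1,-1],0],
  [[-0.35,2.1,-3],0],
  [[-0.35,2.1,-6],0],
  [[-0.35,2.1,-9],0],
  [[-0.35,2.1,-12],0],
  [[-0.35,2.1,-14.5],0],
  [[-0.35,2.1,-16.5],0],
  [[-0.35,2.1,-17.5],0],
  [[-0.35,2.1,-17.8],0],
  [[-0.35,2.1,-17.8],0],
])

```text
clock: 8.35
tool_pos: [0.4461, 0.3307, 0.0054]
orientation: [180.0, 0.0, -151.2]
force: [0.3, 0.1, 0.3]
opening: 0.0503
```

Emit:
apply_moves([
  [[0,0,0],0],
  [[0,0,0],0],
  [[0,0,0],0],
  [[0,0,0],0],
  [[0,0,0],0],
  [[0,0,0],0],
  [[0,0,0],0],
], hand=1.5)

```text
clock: 9.05
tool_pos: [0.4458, 0.3308, 0.0054]
orientation: [180.0, 0.0, -151.1]
force: [-1.2, -0.0, 6.4]
opening: 0.0195
```

Emit:
apply_moves([
  [[0,0,0.5],0],
  [[0,0,1.5],0],
  [[0,0,3],0],
  [[0,0,5],0],
  [[1,0,7],-3],
  [[3,0,9],-8],
  [[5,-1,10],-14],
  [[7,-2,10],-20],
  [[9,-4,10],-25],
  [[10,-6,10],-30],
])

```text
clock: 10.05
tool_pos: [0.547, 0.2701, 0.1056]
orientation: [180.0, 0.0, 178.7]
force: [0.2, -0.1, -0.1]
opening: 0.0199
```

```bash
python3 -c "
from h import *
p=wsnap('w7');print(ctrl.get_obs()['force'])
"
```

```text
10.05 [0.54702286 0.27012725 0.10564363] [1.79980796e+02 3.46555374e-02 1.78652781e+02]
[ 0.34272525 -1.38212279 -1.24111674]
```

View pics/w7.png

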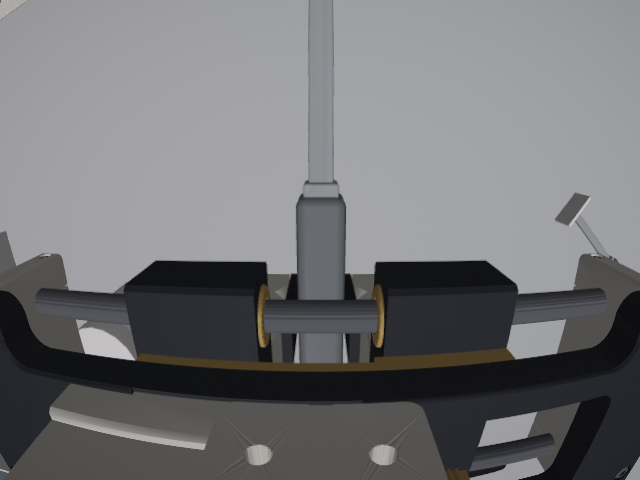

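Emit:
apply_moves([
  [[0.3,-2,0],0],
  [[0.5,-4.5,-1],0],
  [[0.7,-6.5,-2.5],0],
  [[0.7,-7.5,-4],0],
  [[0.7,-7.7,-5.5],0],
  [[0.7,-7.7,-6],0],
  [[0.7,-7.7,-6],0],
])

```text
clock: 10.8
tool_pos: [0.5523, 0.1932, 0.0448]
orientation: [-180.0, -0.1, 178.9]
force: [0.3, -0.3, -0.5]
opening: 0.0201
```

```bash
python3 -c "
from h import *
p,d=ctrl.snapshot('scene');cv2.imwrite('pics/s1.png',p);crop(p,200,190,400,340,4,'c11.png')
p,d=ctrl.snapshot('top');cv2.imwrite('pics/t1.png',p);crop(p,250,150,410,270,5,'c12.png')
np.save('t1.npy',d)
"
```

```text
(no output)
```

View pics/c11.png

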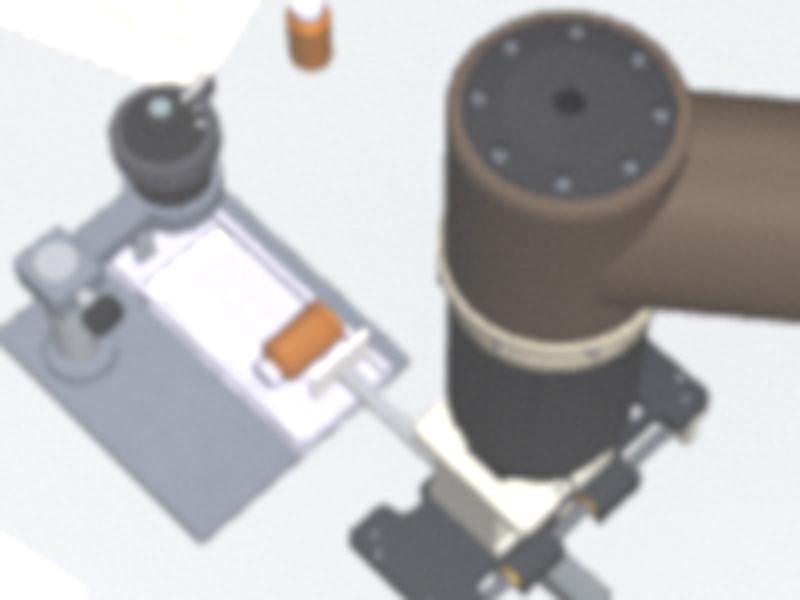

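View pics/c12.png

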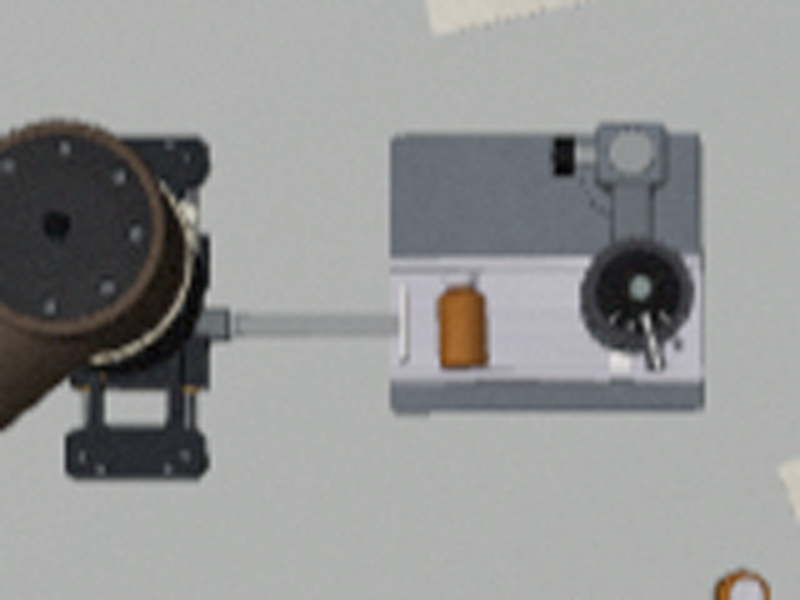

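```bash
python3 - <<'E'
from h import *
p=cv2.imread('pics/s1.png');crop(p,255,260,315,310,12,'c13.png')
f=lambda x,y:(250+x/5,150+y/5)
for z in(.06,.07,.08):
  a=world("top",*f(405,287),z=z);b=world("top",*f(405,360),z=z);print(z,a,b,(a+b)/2,proj("scene",a)[0],proj("scene",b)[0])
d=np.load("t1.npy");print(world("top",331,214,d=d[214,331]))
a,b=world("top",*f(463,287),z=.04),world("top",*f(463,367),z=.04);print("glass",a,b)
E
```

```text
0.06 [0.57015445 0.03967939 0.06      ] [0.52681865 0.04057568 0.06      ] [0.54848655 0.04012754 0.06      ] [276.88225748 283.11303005] [290.70119843 271.45839265]
0.07 [0.56901294 0.03961472 0.07      ] [0.52593275 0.04050573 0.07      ] [0.54747284 0.04006023 0.07      ] [277.04314205 280.7775071 ] [290.86583981 269.14560945]
0.08 [0.56787144 0.03955006 0.08      ] [0.52504685 0.04043578 0.08      ] [0.54645914 0.03999292 0.08      ] [277.20608275 278.41213583] [291.0325837 266.8032915]
[0.54950888 0.04001695 0.07013171]
glass [0.57166308 0.00510792 0.04      ] [0.52363929 0.00615794 0.04      ]
```

View pics/c13.png

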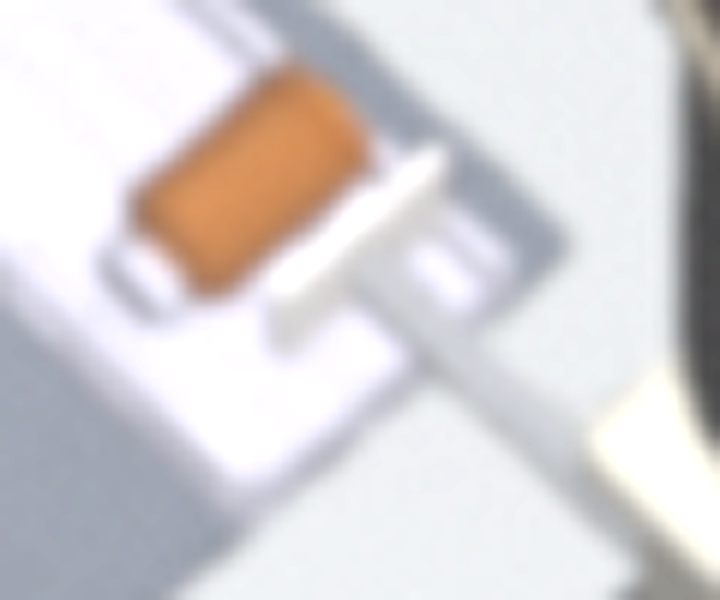

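Emit:
apply_moves([
  [[0.1,0,-0.5],0],
  [[0.2,0,-1.0],0],
  [[0.2,-0.5,-1.1],0],
  [[0.2,-1,-1.1],0],
  [[0.2,-1.3,-1.1],0],
  [[0.2,-1.6,-1.1],0],
  [[0.2,-1.9,-1.1],0],
  [[0.15,-2.2,-1.1],0],
  [[0.15,-2.5,-1.1],0],
  [[0.15,-2.8,-1.1],0],
])

```text
clock: 11.9
tool_pos: [0.5542, 0.1654, 0.0341]
orientation: [180.0, 0.0, 178.9]
force: [0.0, 0.4, -0.4]
opening: 0.0194
```

```bash
python3 -c "
from h import *
p,d=ctrl.snapshot('top');cv2.imwrite('pics/t2.png',p);crop(p,320,175,400,235,8,'c14.png')
"
```

```text
(no output)
```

View pics/c14.png

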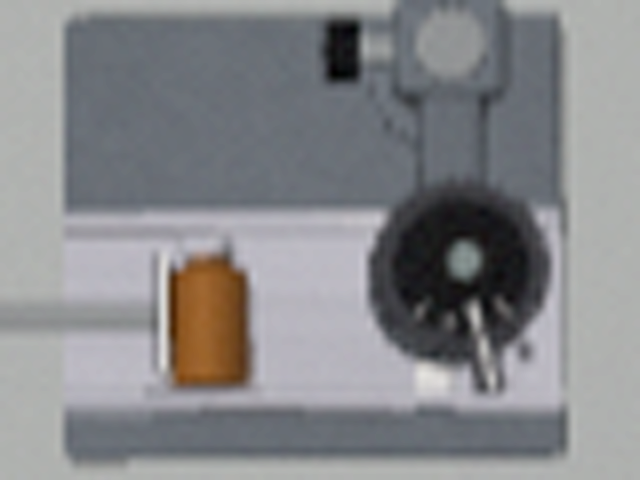

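Emit:
apply_moves([
  [[0,-0.4,0],0],
  [[0,-0.9,0],0],
  [[0,-1.4,0],0],
  [[0,-1.9,0],0],
  [[0,-2.4,0],0],
  [[-0.05,-2.9,0],0],
  [[-0.05,-3.4,0],0],
  [[-0.1,-3.9,0],0],
  [[-0.1,-4.3,0],0],
  [[-0.1,-4.6,0],0],
])

```text
clock: 12.95
tool_pos: [0.5532, 0.1192, 0.0341]
orientation: [-180.0, -0.0, 178.8]
force: [-0.2, -0.7, 0.1]
opening: 0.0201
```

```bash
python3 -c "
from h import *
p,d=ctrl.snapshot('top');cv2.imwrite('pics/t3.png',p);crop(p,320,175,400,235,8,'c15.png')
p,d=ctrl.snapshot('scene');cv2.imwrite('pics/s3.png',p);crop(p,200,200,320,290,6,'c16.png')
"
```

```text
(no output)
```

View pics/c15.png

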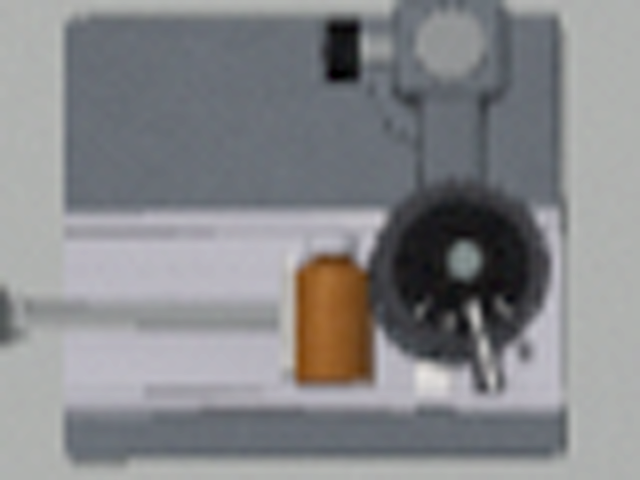

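View pics/c16.png

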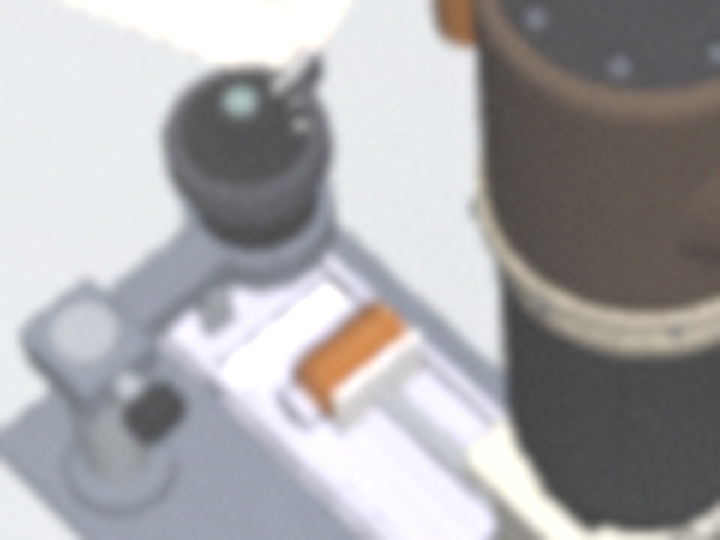

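Emit:
apply_moves([
  [[0,-0.4,0],0],
  [[0,-0.8,0],0],
  [[0,-1.2,0],0],
  [[0,-1.6,0],0],
  [[-0.05,-2.0,0],0],
  [[-0.05,-2.3,0],0],
  [[-0.05,-2.6,0],0],
  [[-0.05,-2.8,0],0],
  [[-0.05,-3.0,0],0],
  [[-0.05,-3.2,0],0],
])

```text
clock: 14.05
tool_pos: [0.5527, 0.0875, 0.0341]
orientation: [180.0, 0.0, 178.9]
force: [0.0, -0.5, -1.2]
opening: 0.0198
```

```bash
python3 -c "
from h import *
p,d=ctrl.snapshot('top');cv2.imwrite('pics/t4.png',p);crop(p,320,175,400,235,8,'c17.png')
p,d=ctrl.snapshot('scene');cv2.imwrite('pics/s4.png',p);crop(p,200,200,320,290,6,'c18.png')
"
```

```text
(no output)
```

View pics/c17.png

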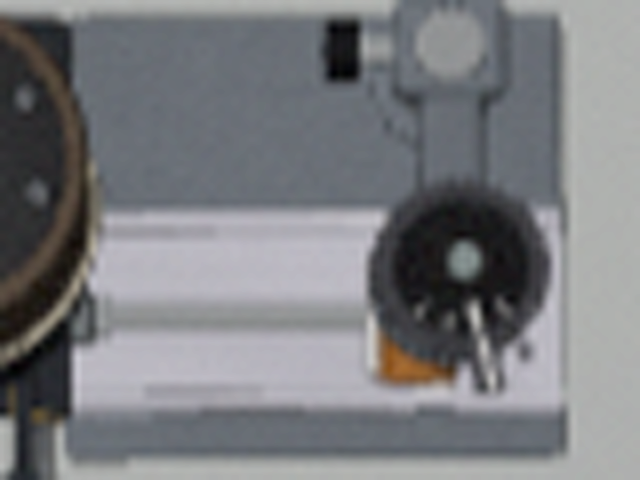

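View pics/c18.png

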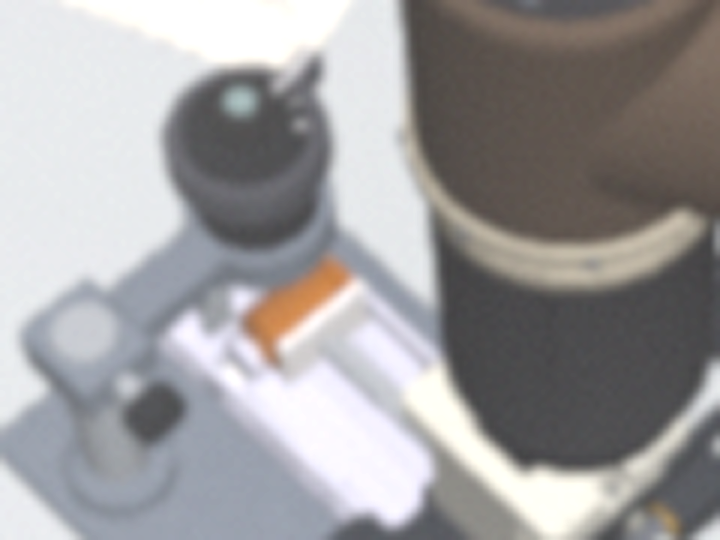

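Emit:
apply_moves([
  [[0,-0.1,0],0],
  [[0,-0.2,0],0],
  [[0,-0.3,0],0],
  [[0,-0.4,0],0],
  [[0,-0.5,0],0],
  [[0,-0.5,0],0],
  [[0,-0.5,0],0],
])

```text
clock: 14.85
tool_pos: [0.5527, 0.0826, 0.0341]
orientation: [-180.0, -0.0, 178.9]
force: [0.4, 0.5, -1.1]
opening: 0.0196
```

```bash
python3 -c "
from h import *
p,d=ctrl.snapshot('top');cv2.imwrite('pics/t5.png',p);crop(p,320,175,400,235,8,'c19.png')
p,d=ctrl.snapshot('scene');cv2.imwrite('pics/s5.png',p);crop(p,200,200,320,290,6,'c20.png')
"
```

```text
(no output)
```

View pics/c19.png

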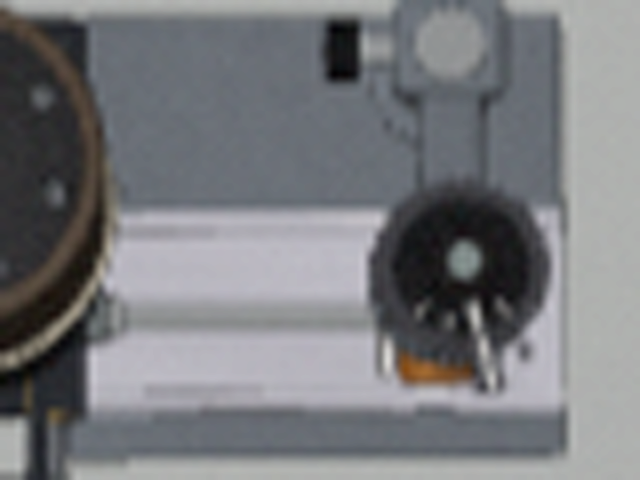

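View pics/c20.png

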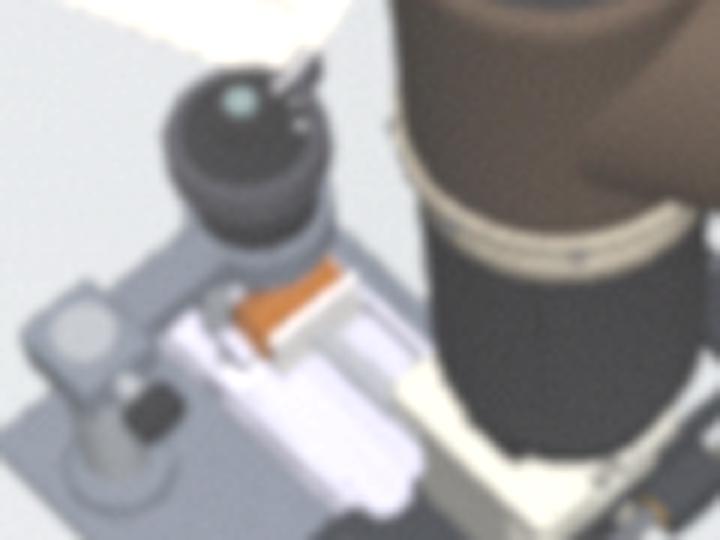

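Emit:
apply_moves([
  [[0,0.5,0],0],
  [[0,1.5,0],0],
  [[0,3.5,0],0],
  [[0,6.5,0],0],
  [[0,9.5,0],0],
  [[0,13,0],0],
  [[0,16,0],0],
  [[0,17.5,0],0],
  [[0,18,0],0],
  [[0,18,0],0],
])

```text
clock: 15.95
tool_pos: [0.5524, 0.263, 0.0338]
orientation: [-180.0, -0.0, 178.9]
force: [0.4, 0.1, -0.2]
opening: 0.0196
```

```bash
python3 -c "
from h import *
p,d=ctrl.snapshot('top');cv2.imwrite('pics/t6.png',p);crop(p,250,150,410,270,5,'c21.png')
p,d=ctrl.snapshot('scene');cv2.imwrite('pics/s6.png',p);crop(p,200,200,320,290,6,'c22.png')
"
```

```text
(no output)
```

View pics/c21.png

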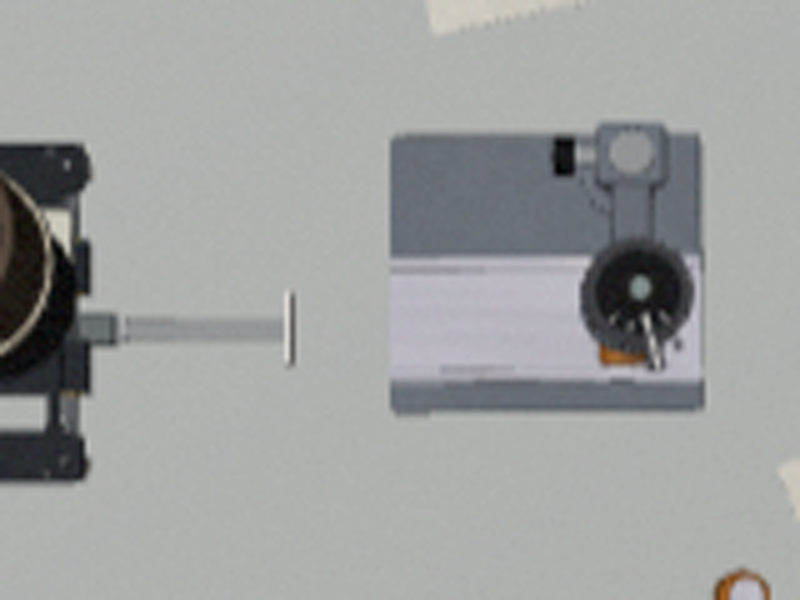

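View pics/c22.png

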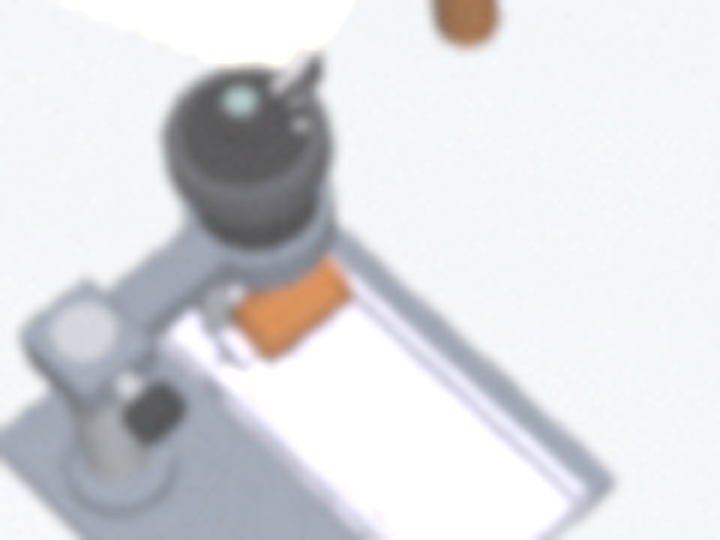

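Emit:
apply_moves([
  [[0,0.5,-0.5],0],
  [[0,1,-1.2],0],
  [[0,1,-2.0],0],
  [[0,1,-2.4],0],
  [[0,1,-2.6],0],
  [[0,1,-2.7],0],
  [[0,1,-2.75],0],
  [[0,1,-2.8],0],
  [[0,1,-2.8],0],
])

```text
clock: 16.95
tool_pos: [0.5528, 0.2727, 0.0062]
orientation: [180.0, 0.0, 178.9]
force: [-0.6, 0.3, -0.7]
opening: 0.0194
```

Emit:
apply_moves([
  [[0,0,-0.05],0],
  [[0,0,-0.1],0],
  [[0,0,-0.1],0],
])

```text
clock: 17.25
tool_pos: [0.5528, 0.2727, 0.0055]
orientation: [180.0, 0.0, 178.9]
force: [-1.1, 0.3, 2.9]
opening: 0.02
```

Emit:
apply_moves([
  [[0,0,0],0],
  [[0,0,0],0],
  [[0,0,0],0],
  [[0,0,0],0],
  [[0,0,0],0],
], hand=3.4)

```text
clock: 17.75
tool_pos: [0.5527, 0.2726, 0.005]
orientation: [-180.0, -0.0, 178.9]
force: [-0.6, -0.2, -0.7]
opening: 0.0338
```

Emit:
apply_moves([
  [[0,0,1],0],
  [[0,0,3],0],
  [[0,0,6],0],
  [[0,0,10],0],
  [[0,0,14],0],
  [[0,1,17],0],
  [[0,3,18],0],
  [[0,4,18],0],
])

```text
clock: 18.55
tool_pos: [0.5537, 0.3143, 0.1883]
orientation: [179.8, 0.2, 178.9]
force: [0.4, 0.0, -0.2]
opening: 0.0341
```

```bash
python3 -c "
from h import *
p=wsnap('w8')
p,d=ctrl.snapshot('top');cv2.imwrite('pics/t7.png',p)
"
```

```text
18.55 [0.55369614 0.3143045  0.18832384] [179.7925653    0.21887769 178.88219623]
```

View pics/w8.png

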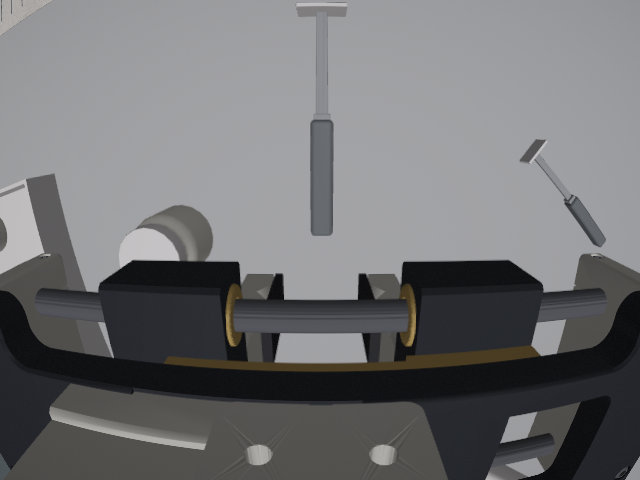

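View pics/t7.png

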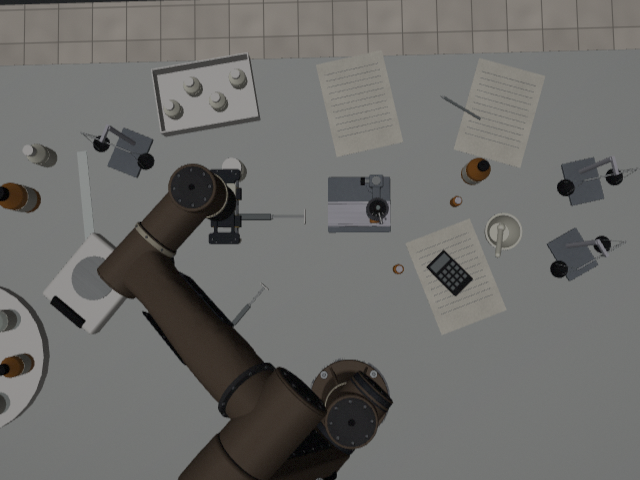

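Emit:
apply_moves([
  [[-0.5,-1,1],6],
  [[-1,-3,2],14],
  [[-1.5,-5,2],22],
  [[-2,-7,2],30],
  [[-2.5,-9,2],38],
  [[-3,-11,2],46],
  [[-3.5,-13,2],54],
  [[-4,-15,2],62],
  [[-4.5,-17,2],70],
  [[-5,-18.4,1.5],78],
])

```text
clock: 19.65
tool_pos: [0.5017, 0.1267, 0.1991]
orientation: [179.9, -0.1, -102.8]
force: [-0.7, 0.2, -0.6]
opening: 0.034
```

Emit:
apply_moves([
  [[0,0,0],6],
  [[0,0,0],12],
  [[0,0,0],12],
  [[0,0,0],12],
])

```text
clock: 20.05
tool_pos: [0.5022, 0.1281, 0.1992]
orientation: [179.9, -0.1, -91.3]
force: [-0.3, 0.7, -0.6]
opening: 0.0337
```

```bash
python3 -c "
from h import *
p=wsnap('w9')
print(wproj('w9',[.5535,-.087,.033]))
"
```

```text
20.05 [0.50216354 0.12806464 0.19917511] [ 1.79912136e+02 -5.53336932e-02 -9.13299668e+01]
[539.32562239 165.50752091]
```

View pics/w9.png

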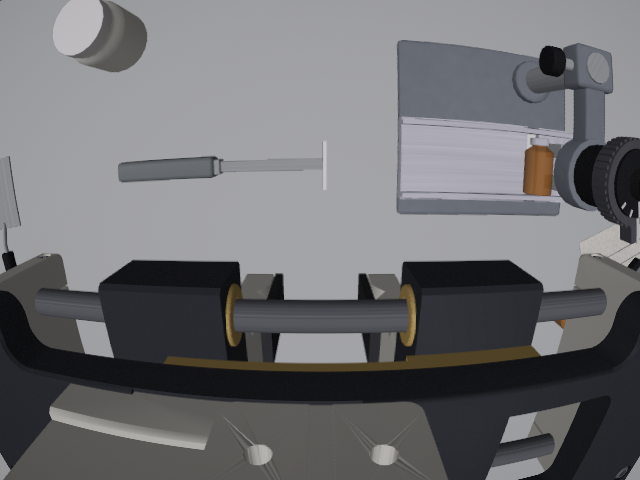

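```bash
python3 -c "
from h import *
p=cv2.imread('pics/w9.png');c=cv2.resize(p[110:220,490:640],None,fx=5,fy=5,interpolation=cv2.INTER_CUBIC);cv2.imwrite('pics/c23.png',c)
f=np.load('w9.npz')['d']
for u,v in [(535,175),(540,175),(545,175),(215,168),(140,173),(324,165),(290,190)]: print(u,v,wworld('w9',u,v,d=f[v,u]))
"
```

```text
535 175 [ 0.54474174 -0.07551109  0.0434469 ]
540 175 [ 0.54511314 -0.08039912  0.0450892 ]
545 175 [ 0.54560701 -0.08433435  0.04818378]
215 168 [0.55030599 0.22551226 0.01787253]
140 173 [0.55098971 0.3029515  0.02196761]
324 165 [0.54986054 0.12411047 0.02966958]
290 190 [ 5.24665605e-01  1.57193117e-01 -4.03055196e-05]
```

View pics/c23.png

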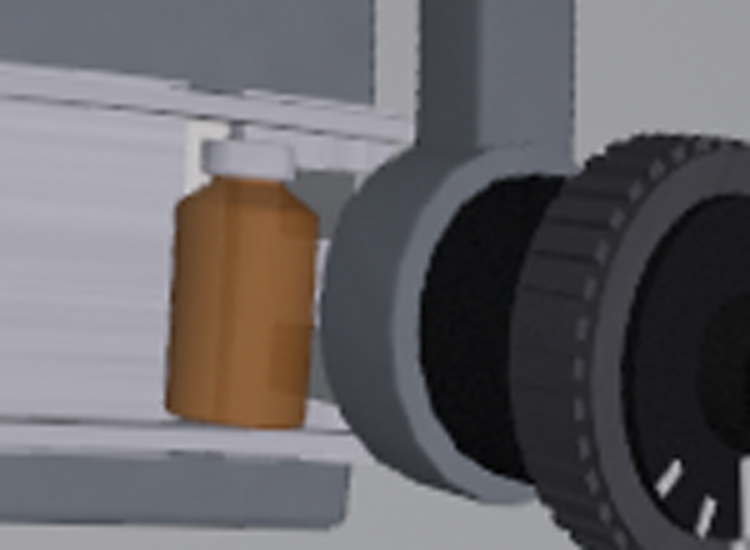

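```bash
python3 -c "
from plant import ctrl
print(ctrl.close_job())"
```

```text
the job is handed in; nothing more can be done
None
```

The vial viewer is set up for the check, and I handed the job in at about 20 s of the 69 s allowed. The interface gave no verdict.

- **Ring:** I held the lug loosely between the fingers and carried it round from the first stop to the long line. The close picture after I let go showed the lug's white line meeting the long line, and later pictures showed no change.
- **Vial:** I rolled it with the larger paddle at 5 cm/s or less until it dropped away from the blade into the slot. The last wrist picture shows it over the slot and parallel to it. Three depth points on the glass lie 13.8 to 15.5 mm from the expected hollow centre, against a 15 mm radius. The gripper stayed well clear of the glass throughout.
- **Paddle:** It lies flat on clear bench in front of the track's open end. The depth readings are about 22 mm at the handle top and 30 mm at the blade top, as expected for lying flat.
- **Other things:** The last top picture shows none of the bystanders disturbed, except the jar, which the gripper partly hid there. The last wrist picture shows it standing upright.

One check disagreed mid-task. The height of the blade's top edge came out about 10 mm lower from the scene camera than from the top camera's depth. I used the top camera's depth, because it agreed with the grasp height, and the push then went straight.

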